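# Lower the cap locker's flap with the hook pole

### The job

Take the hook pole from its rest, put its hook through the brass eye on the closed flap of the cap locker, pull the flap out of its catch and let it down gently on the hook until it lies on its stop: it must not drop, be forced against the stop or be touched by the hand. Then unhook the pole and lay it back in its rest, leaving everything else on the bench where it stands.

Things in the scene. Friction and masses are not known exactly. Their poses are not given: they have to be found in the camera images.
- pole_grip (a point): Middle of the pole's blue grip, on its axis. Square alu tube 12 x 12 mm, 370 mm long, 200 g; x along it to the hook end, z up as it lies. Grip 110 long, 22 wide (y), 28 high; grasp across the 22. The tube runs 160 mm back from here and 220 mm forward, where a 9 mm round hook bar leaves it square to the pole's -y side, level, with a rounded end.
- hook_tip (a point): Centre of the rounded end (4.5 mm radius) of the hook's bar: in the pole's axes 220 mm ahead of the middle of the grip (+x), 38 mm to its side (-y), level with it.
- pole_rest: Low fixed steel stand, origin under its middle, x along the lying pole to its hook, z up. Two forks 85 mm either side of the middle hold the tube in slots 15 mm wide with mouths flaring from 85 to 100 mm above the bench. The lying pole's axis is 75 mm above the bench; its grip lies between the forks, up to 28 mm off the middle lengthwise.
- locker: Fixed stainless cap locker over the bench on four legs: 260 deep (x), 320 wide (y), 345 mm high; origin at the centre of its foot on the bench. Its white flap is in its -x face, which looks roughly to the robot's right (world -y); its -y end is the one away from the robot.
- flap_hinge (a point): Middle of the flap's hinge line, at the flap's lower front edge, 155 mm above the bench. The line runs along the locker's y.
- eye (a point): Centre of the brass eye on the flap's outer face: ring of 14 mm clear bore and 6 mm wire, standing out edge-on, bore along the locker's y (hinge line). In the flap's axes (the locker's when shut, turning with the flap) it is 135 mm up the flap from the hinge line (z) and 26 mm out (-x). Flap 294 wide, 150 high, 12 mm thick; no other part is near the eye.
- flap (a joint): Flap angle, rad: 0 shut (upright), growing as its top swings out and down. A sprung roller catch holds it for the first 0.1 rad: a steady pull of 7 to 13 N at the eye frees it. Then the flap (0.4 to 0.65 kg) falls by itself unless held, hanging on the hook with 2 to 4 N. Its stop lies anywhere from 1.0 to 1.4 rad, not told: there its weight leaves the hook.
- stay: Dark slotted quadrant fixed on the locker's -y end with the stop screw (red knob) clamped in its slot; a pin on the flap lands on the screw. Origin on the hinge line at mid-flap, axes as the locker's. The screw bears the flap's weight (3 to 6 N) but is not to be strained by the pole pressing the flap onto it.
- bottle0: Yellow bottle with white cap, 52 mm across, 108 mm high; a bystander, origin at the centre of its underside.
- bottle1: Yellow bottle with white cap, 52 mm across, 108 mm high; a bystander, origin at the centre of its underside.
- bottle2: Yellow bottle with white cap, 52 mm across, 108 mm high; a bystander, origin at the centre of its underside.
- jar: Clear jar with white lid, 64 mm across, 85 mm high, standing under the locker; a bystander, origin at the centre of its underside.
- jar2: Amber jar with white lid, 60 mm across, 75 mm high; a bystander, origin at the centre of its underside.
- jug: Steel mug, 72 mm across, 80 mm high; a bystander, origin at the centre of its underside.
- cap_tub: Blue open tub, 100 x 80 mm, 45 mm high; a bystander, origin at the centre of its underside.

How it is judged:
By the outcome, as a careful person would: the job done as asked, in the order asked, and still so for the second after the job is handed in, with the robot touching nothing.
It also fails if it takes over 72 s, if anything falls off the work surface, if the arm or the gripper's body presses on something with over 40 N, if the wrist force passes 120 N, or if a joint passes its speed limit or range.

### The arm

A 6-joint arm with a two-finger parallel gripper is mounted at the origin on the work surface. World frame = base frame: x ahead of the robot, y to its left, z up, the work surface at z = 0. Lengths are in m, angles in rad, forces in N, time in s.
With the tool pointing down it reaches from about 0.25 to 0.8 m from the base axis. Payload 8.5 kg.
Tool frame: the origin (TCP) lies midway between the tips of the shut fingers; the grasp point (between the pads) lies bot.grip_depth behind it (bot.grip_depth is the distance from the TCP to the grasp point, in m); z points along the fingers, y is the line along which they close (so a half turn about z gives the same grasp; the last joint's range is limited). The gripper opens to 85 mm and grips with 20 to 120 N. Pads are 22 mm wide; open, the fingers measure 114 mm over their backs; the gripper's body (76 mm by 85 mm) begins 54 mm behind the grasp point. The pads swing forward as they close: fully open they stand 13 mm farther back than shut.
Start: joints at [1.222, 0.238, -0.013, 1.319, 0, 1.571], TCP at [0.179, 0.493, 0.231] pointing down, gripper open.
Joint ranges: [-2.66, 2.66], [-1.03, 1.9], [-1.14, 1.46], [-1.82, 2.27], [-1.45, 1.34], [-3.14, 3.14]. Speed limits (rad/s): [2.22, 2.22, 2.79, 3.14, 3.14, 3.14].

### API

Orientations are given as a rotation vector (axis times angle).
In Python, from plant import bot gives the robot as it stands.
- The arm moves only by the tool carry_out, never from a script. Its argument "targets" is text: rows parted by semicolons, each of 5 numbers parted by spaces: the gripper command: -1 is shut, 1 is fully open, values between are in proportion, then the shift along the tool's x, y, z as a fraction of full scale, then the turn about the tool's z as a fraction of full scale. A call has 1 to 10 rows; each row shifts and turns the commanded pose from where the row before left it, along the tool's axes as they then stand; what a row does not reach is not made up. Full scale, the value 1, is 0.03 m for a shift and 0.1 rad for a turn. A row lasts 1/12 s, in which the tool goes at most 41.7 mm and 7.16 degrees, less where a joint would pass 70% of its speed; a pose out of reach is approached as far as the arm can. A call with a number of a shift or a turn outside -1 to 1 is refused whole. A call with a gripper value outside its range is refused whole. The fingers move at their own pace and stop on an object; "newtons" is the grip in N (left out, the last holds). Time passes only in rows, so rows that do not move let the fingers close. It gives the time, the measured TCP pose, the force, the opening and the grip force at its end, in the units of the state.
- bot.state(): the state, without advancing time (a new reading comes with each control period).
- bot.grab_frame(name): name is "side" or "top" or "wrist"; returns a dict with "pixels" (420x560x3 uint8, blue, green, red), "fx", "fy", "cx", "cy" (pixels), "xyz" and "attitude" of the camera in the world. Camera axes: x right, y up, looking along -z (the intrinsics and any distortion apply to the point x, -y, -z); pixel columns grow to the right and rows downward; lengths in m; the calibration is good to about 2 mm. A picture is of the moment at which its call begins. There is no depth.
- bot.hand_in(): hands the job in; it is judged then, once.
The state is a dict: "t": time; "joints": joint angles; "joint_vel": joint speeds; "joint_torque": joint torques, N m; "tool_pos": TCP position; "eef_rot": TCP orientation; "wrist_force": force on the tool from outside, world axes, zero at the start; "moment": the same for the moment, N m; "opening": finger opening in m; "grasp_force": force on a finger pad.
Only numpy, scipy, OpenCV 4.12 (cv2) and the standard library are available. Lean on these libraries where they do the work, as an engineer would, in place of code of your own. Each camera call takes 0.05 s, during which the arm holds its last target. There are 200 camera calls.

## Working session

There is one attempt and no reset: what is moved stays moved. The work goes in short steps, Python scripts to look and compute and a tool call to move; the robot and the scene stay as the last step left them, time stands still between calls to the robot, and variables do not carry over. Pictures are saved under pics/ and viewed, at most 10 in all, crops included, and the job is handed in when it is done.

Besides the shell and the picture viewer there is one more tool, called after ">>>" by a JSON object that holds its "method" and its "body". carry_out: Moves the arm, as the interface text tells. Its arguments: {"type":"object","properties":{"targets":{"type":"string"},"newtons":{"type":"number"}},"required":["targets"]}

```bash
mkdir -p pics; python3 - <<'E'
from plant import bot
import cv2,numpy as np,pickle
d={}
for n in("side","top","wrist"):
    f=bot.grab_frame(n);d[n]=f
    cv2.imwrite(f"pics/{n}0.png",f["pixels"])
    print(n,{k:np.round(v,4).tolist() if not np.isscalar(v) else v for k,v in f.items() if k!="pixels"})
pickle.dump(d,open("f0.pkl","wb"))
print(bot.state(),bot.grip_depth)
E
```

```text
side {'fx': 521.5279979091748, 'fy': 521.5279979091748, 'cx': 277.9311044634842, 'cy': 206.59152783392216, 'xyz': [0.1195, -0.7702, 1.0607], 'attitude': [0.7608, -0.2166, -0.5204]}
top {'fx': 452.57695660630105, 'fy': 452.57695660630105, 'cx': 285.31522755405376, 'cy': 206.47399720559523, 'xyz': [0.4325, -0.0495, 1.4588], 'attitude': [0.0882, -0.0792, -1.5559]}
wrist {'fx': 305.3683852559636, 'fy': 305.3683852559636, 'cx': 278.5362863369457, 'cy': 209.17247860869796, 'xyz': [0.1145, 0.5161, 0.3729], 'attitude': [-0.24, -0.1683, 1.2139]}
{'t': 0.15, 'joints': array([ 1.22201581e+00,  2.38632699e-01, -1.40618016e-02,  1.31921272e+00,
        5.31694914e-05,  1.57080888e+00]), 'joint_vel': array([ 0.00060219, -0.00214052, -0.00062052, -0.00275478,  0.00012952,
        0.0006832 ]), 'joint_torque': array([ 3.03190982e-04, -5.39077377e+01,  3.46598160e+01,  1.45005205e-02,
        8.80268146e-06,  9.20869994e-07]), 'tool_pos': array([0.17929284, 0.49308843, 0.23083024]), 'eef_rot': array([-5.45067300e-01, -3.09369733e+00,  1.70389156e-03]), 'wrist_force': array([ 0.60194037, -0.16260799,  0.12166771]), 'moment': array([ 0.02135931, -0.01710472,  0.00881005]), 'grasp_force': 0.0, 'opening': 0.08527960794496062} 0.0187
```

View pics/side0.png

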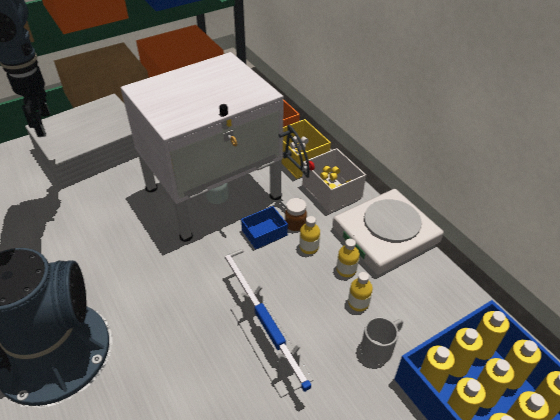

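View pics/top0.png

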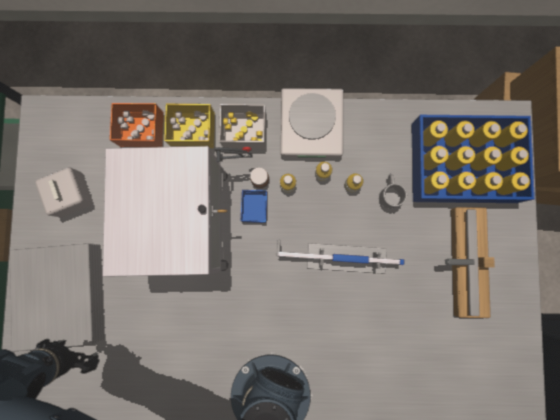

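The side and top views show the closed flap with its brass eye at about side (233,140) and top (220,211). The pole lies in its rest with the hook end at top (280,243) and side (228,258). I'll make enlarged crops to measure from.

```bash
cat > h.py <<'E'
import numpy as np,cv2,pickle
from scipy.spatial.transform import Rotation as R
from scipy.optimize import least_squares
def proj(f,P):
    P=np.atleast_2d(P);c=(P-f["xyz"])@R.from_rotvec(f["attitude"]).as_matrix()
    return np.c_[f["cx"]+f["fx"]*c[:,0]/-c[:,2], f["cy"]-f["fy"]*c[:,1]/-c[:,2]]
def ray(f,u,v):
    return R.from_rotvec(f["attitude"]).apply([(u-f["cx"])/f["fx"],-(v-f["cy"])/f["fy"],-1])
def onz(f,u,v,z):
    d=ray(f,u,v);return f["xyz"]+d*(z-f["xyz"][2])/d[2]
def tri(obs): # [(frame,u,v)]
    r=least_squares(lambda P:np.concatenate([proj(f,P)[0]-[u,v] for f,u,v in obs]),[.4,0,.2]);return r.x,np.abs(r.fun).max()
def crop(f,u,v,w,h,s):
    img=f["pixels"] if isinstance(f,dict) else f
    c=img[v:v+h,u:u+w];c=cv2.resize(c,None,fx=s,fy=s,interpolation=cv2.INTER_CUBIC)
    for k in range(-(-u//10)*10,u+w,10):
        x=int((k-u+.5)*s);cv2.line(c,(x,0),(x,6 if k%50 else 16),(0,0,255),1)
        if k%20==0: cv2.putText(c,str(k),(x-8,28),0,.35,(0,0,255),1)
    for k in range(-(-v//10)*10,v+h,10):
        y=int((k-v+.5)*s);cv2.line(c,(0,y),(6,y),(0,0,255),1);cv2.putText(c,str(k),(8,y+4),0,.35,(0,0,255),1)
    return c
E
python3 - <<'E'
from h import *
d=pickle.load(open("f0.pkl","rb"));s,t=d["side"],d["top"]
a=np.hstack([crop(s,205,95,100,75,4),crop(t,200,140,100,75,4)])
b=np.hstack([crop(s,215,245,100,75,4)[:300],crop(t,270,225,100,75,4)])
cv2.imwrite("pics/c1.png",np.vstack([a,b]))
E
```

```text
(no output)
```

View pics/c1.png

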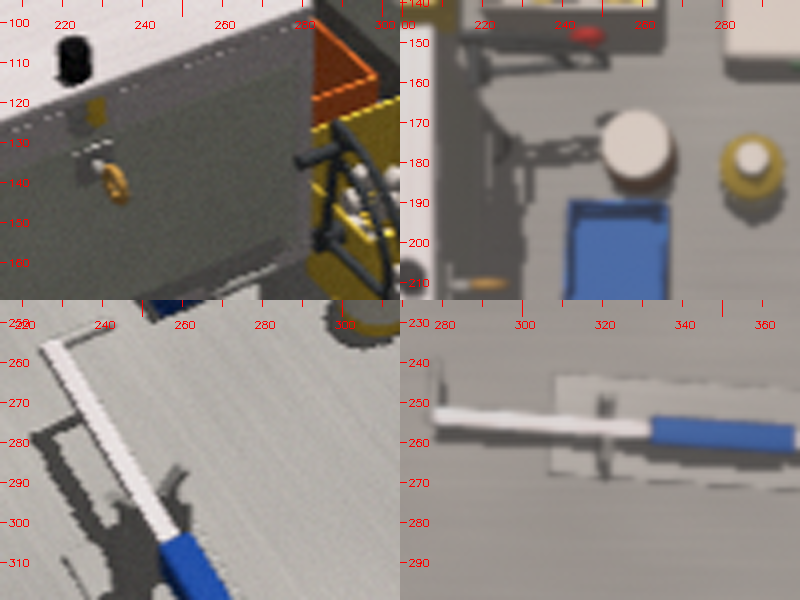

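View pics/wrist0.png

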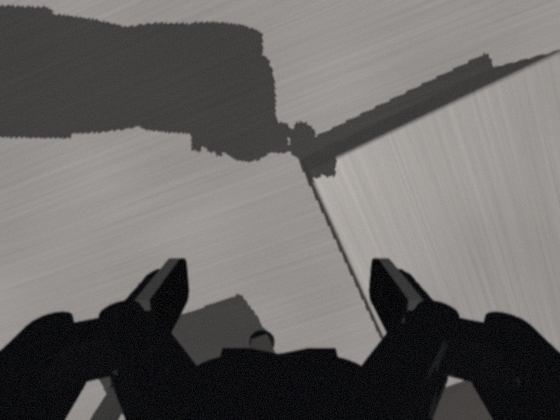

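Side crop: the eye ring's centre is at about (233.7,140.2). Top crop: the ring is at about (221.4,210.2), and the hook end of the tube is at about (278,253). Next I'll triangulate these.

```bash
python3 - <<'E'
from h import *
d=pickle.load(open("f0.pkl","rb"));s,t=d["side"],d["top"]
print("eye",tri([(s,233.7,140.2),(t,221.4,210.2)]))
def blue(f,x0,x1,y0,y1):
    h=cv2.cvtColor(f["pixels"],cv2.COLOR_BGR2HSV)
    m=cv2.inRange(h,(105,120,60),(125,255,255));k=np.zeros_like(m);k[y0:y1,x0:x1]=m[y0:y1,x0:x1]
    c=max(cv2.findContours(k,0,1)[0],key=cv2.contourArea);return cv2.minAreaRect(c),cv2.boundingRect(c)
print("s",blue(s,240,320,295,400));print("t",blue(t,325,375,240,275))
rt=blue(t,325,375,240,275)[0]
print("grip top->z.085",onz(t,*rt[0],.085))
# white tube in top
g=t["pixels"].astype(int);roi=g[245:268,270:332].min(2);m=(roi>165)
ys,xs=np.nonzero(m);print("tube px",xs.min()+270,xs.max()+270)
p=np.polyfit(xs+270,ys+245,1);a=onz(t,281,np.polyval(p,281),.081);b=onz(t,*rt[0],.089);c=onz(t,328,np.polyval(p,328),.081);b2=onz(t,281-3,np.polyval(p,278),.081)
dd=a-c;print("yaw of pole x",np.arctan2(dd[1],dd[0]),"grip",b,"hook end",b2)
dd=a-b;print("yaw2",np.arctan2(dd[1],dd[0]))
# locker top
m=(g.min(2)>195).astype(np.uint8);k=np.zeros_like(m);k[130:290,95:225]=m[130:290,95:225]
c=max(cv2.findContours(k,0,1)[0],key=cv2.contourArea);q=cv2.boxPoints(cv2.minAreaRect(c));W=np.array([onz(t,u,v,.345) for u,v in q]);print(W.round(4),W.mean(0))
for i in range(4):
    e=W[(i+1)%4]-W[i];print(np.linalg.norm(e),np.degrees(np.arctan2(e[1],e[0])))
E
```

```text
eye (array([0.5457163 , 0.12349628, 0.29207353]), np.float64(0.03982490400011329))
s (((269.6155700683594, 325.5712890625), (48.66755294799805, 11.377357482910156), 58.24052047729492), (255, 303, 30, 47))
t (((350.15228271484375, 258.3680114746094), (34.12733840942383, 5.842257976531982), 4.085616588592529), (333, 255, 35, 8))
grip top->z.085 [ 0.42492846 -0.2381891   0.085     ]
tube px 278 331
yaw of pole x 1.586448711726967 grip [ 0.42495043 -0.23763966  0.089     ] hook end [ 0.43731678 -0.02042404  0.081     ]
yaw2 1.5107689668124962
[[0.6964 0.4133 0.345 ]
 [0.6995 0.159  0.345 ]
 [0.3861 0.1489 0.345 ]
 [0.3827 0.3957 0.345 ]] [0.54118862 0.27919206 0.345     ]
0.2543031525895504 -89.293766640803
0.31353320610553226 -178.15367037900887
0.24680868472707168 90.78618327348384
0.3141158797076189 3.2119980391526477
```

```bash
cat >> h.py <<'E'
def plan(bot_state,target,yaw_y=None,legs=1):
    """TCP shift in tool axes (full scales of 30mm) and turn (0.1 rad) to bring tool y to heading yaw_y (mod pi)"""
    M=R.from_rotvec(bot_state["eef_rot"]).as_matrix();s=M.T@(np.array(target)-bot_state["tool_pos"])
    y=np.arctan2(M[1,1],M[0,1]);out=[s/.03]
    if yaw_y is not None: out.append(-((yaw_y-y+np.pi/2)%np.pi-np.pi/2)/.1)
    return out
E
python3 - <<'E'
from h import *
from plant import bot
s=bot.state();M=R.from_rotvec(s["eef_rot"]).as_matrix();print(M.round(4))
py=1.513+np.pi/2
print(plan(s,[.25,.12,.26],py))
s2=dict(s);s2["tool_pos"]=np.array([.25,.12,.26]);print(plan(s2,[.425,-.22,.26]))
# locker front edge from top & side
t=pickle.load(open("f0.pkl","rb"))["top"];g=cv2.cvtColor(t["pixels"],6).astype(float)
for name,rng in(("front",range(160,268)),):
    P=[]
    for v in rng:
        r=g[v,196:222];dr=np.diff(r);i=dr.argmin();w=-dr[max(0,i-2):i+3].clip(max=0);u=196+.5+(w*np.arange(max(0,i-2),i+len(w)-min(2,i))).sum()/w.sum();P.append((u,v))
    P=np.array(P);p=np.polyfit(P[:,1],P[:,0],1);res=P[:,0]-np.polyval(p,P[:,1]);k=abs(res)<1;p=np.polyfit(P[k,1],P[k,0],1)
    a=onz(t,np.polyval(p,150),150,.345);b=onz(t,np.polyval(p,270),270,.345);e=a-b;print(name,a,b,np.degrees(np.arctan2(e[1],e[0])),k.mean())
E
```

```text
[[-9.398e-01  3.418e-01 -4.000e-04]
 [ 3.418e-01  9.398e-01 -1.000e-03]
 [ 1.000e-04 -1.100e-03 -1.000e+00]]
[array([ -6.46520613, -10.88300972,  -0.96057973]), np.float64(12.797995819280592)]
[array([-9.35540790e+00, -8.65727914e+00,  9.11999331e-03])]
front [0.69187673 0.15432588 0.345     ] [0.39345189 0.1438898  0.345     ] 2.002848386927048 0.9259259259259259
```

>>> {"method": "carry_out", "body": {"targets": "1 -0.6 -1 -0.1 0;1 -0.6 -1 -0.1 0;1 -0.6 -1 -0.1 0;1 -0.6 -1 -0.1 0;1 -0.6 -1 -0.1 0;1 -0.6 -1 -0.1 0;1 -0.6 -1 -0.1 0;1 -0.6 -1 -0.1 0;1 -0.6 -1 -0.1 0;1 -0.6 -1 -0.1 0", "newtons": 60}}

```text
t: 0.98
tool_pos: [0.2456, 0.1484, 0.2614]
eef_rot: [0.544, 3.094, 0.0]
wrist_force: [0.4, 0.3, 0.5]
opening: 0.0853
grasp_force: 0.0
```

>>> {"method": "carry_out", "body": {"targets": "1 -0.95 -0.95 0 0;1 -0.95 -0.95 0 0;1 -0.95 -0.95 0 0;1 -0.95 -0.95 0 0;1 -0.95 -0.95 0 0;1 -0.95 -0.95 0 0;1 -0.95 -0.95 0 0;1 -0.95 -0.95 0 0;1 -0.95 -0.95 0 0;1 -0.95 -0.95 0 0"}}

```text
t: 1.82
tool_pos: [0.414, -0.2108, 0.2612]
eef_rot: [-0.546, -3.094, 0.0]
wrist_force: [1.0, 1.8, 1.0]
opening: 0.0857
grasp_force: 0.0
```

>>> {"method": "carry_out", "body": {"targets": "1 0 0 0 1;1 0 0 0 1;1 0 0 0 1;1 0 0 0 1;1 0 0 0 1;1 0 0 0 1;1 0 0 0 1;1 0 0 0 1;1 0 0 0 1;1 0 0 0 1"}}

```text
t: 2.65
tool_pos: [0.4137, -0.2085, 0.2611]
eef_rot: [-1.968, -2.449, 0.0]
wrist_force: [-0.1, -0.6, 0.5]
opening: 0.0855
grasp_force: 0.0
```

```bash
python3 - <<'E'
from h import *
from plant import bot
s=bot.state();print(s["joints"].round(3),s["tool_pos"])
print(plan(s,[.425,-.238,.26],1.513+np.pi/2))
E
```

```text
[-0.467  0.123 -0.082  1.366 -0.     0.887] [ 0.41370069 -0.20849484  0.26114242]
[array([-1.04153673,  0.15610122,  0.03777958]), np.float64(2.7477180433761106)]
```

>>> {"method": "carry_out", "body": {"targets": "1 -0.5 0.08 0 0;1 -0.5 0.08 0 0;1 0 0 0 0.9;1 0 0 0 0.9;1 0 0 0 0.95;1 0 0 0 0;1 0 0 0 0"}}

```text
t: 3.23
tool_pos: [0.4255, -0.2377, 0.2611]
eef_rot: [-2.275, -2.166, 0.0]
wrist_force: [0.4, 0.2, 0.2]
opening: 0.0854
grasp_force: 0.0
```

```bash
python3 - <<'E'
from h import *
from plant import bot
f=bot.grab_frame("wrist");cv2.imwrite("pics/w1.png",f["pixels"]);s=bot.state()
pickle.dump((f,s),open("f1.pkl","wb"));print(s["tool_pos"],R.from_rotvec(s["eef_rot"]).as_matrix().round(3))
h=cv2.cvtColor(f["pixels"],cv2.COLOR_BGR2HSV);m=cv2.inRange(h,(105,120,40),(125,255,255))
c=max(cv2.findContours(m,0,1)[0],key=cv2.contourArea);r=cv2.minAreaRect(c);q=cv2.boxPoints(r);print(r)
W=np.array([onz(f,u,v,.089) for u,v in q]);print(W.round(4),W.mean(0))
e=[W[1]-W[0],W[2]-W[1]];print([(np.linalg.norm(x).round(4),np.arctan2(x[1],x[0]).round(4)) for x in e])
E
```

```text
[ 0.42536455 -0.23748203  0.26111676] [[ 0.049  0.999 -0.   ]
 [ 0.999 -0.049 -0.   ]
 [-0.    -0.    -1.   ]]
((278.5, 188.0), (100.0, 19.0), 90.0)
[[ 0.4185 -0.1832  0.089 ]
 [ 0.4375 -0.1841  0.089 ]
 [ 0.4332 -0.2911  0.089 ]
 [ 0.4124 -0.2901  0.089 ]] [ 0.42540868 -0.23714334  0.089     ]
[(np.float64(0.0191), np.float64(-0.0488)), (np.float64(0.1071), np.float64(-1.6113))]
```

View pics/w1.png

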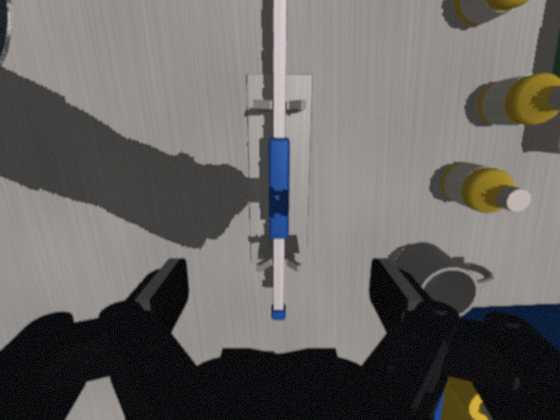

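>>> {"method": "carry_out", "body": {"targets": "1 0 0 1 0;1 0 0 1 0;1 0 0 1 0;1 0 0 1 0;1 0 0 1 0;1 0 0 1 0;1 0 0 0.5 0;1 0 0 0.33 0;1 0 0 0 0;1 0 0 0 0"}}

```text
t: 4.12
tool_pos: [0.425, -0.2369, 0.0563]
eef_rot: [-2.276, -2.164, 0.001]
wrist_force: [0.3, -0.3, 0.0]
opening: 0.0855
grasp_force: 0.0
```

>>> {"method": "carry_out", "body": {"targets": "-1 0 0 0 0;-1 0 0 0 0;-1 0 0 0 0;-1 0 0 0 0;-1 0 0 0 0;-1 0 0 0 0;-1 0 0 0 0;-1 0 0 0 0;-1 0 0 0 0;-1 0 0 0 0", "newtons": 110}}

```text
t: 4.95
tool_pos: [0.4252, -0.2369, 0.0571]
eef_rot: [2.279, 2.161, 0.0]
wrist_force: [-2.2, 0.3, 8.0]
opening: 0.0207
grasp_force: 107.4
```

```bash
python3 - <<'E'
from h import *
from plant import bot
s=bot.state();print(s)
E
```

```text
{'t': 4.95, 'joints': array([-5.08144851e-01,  3.00618788e-01, -4.08815545e-01,  8.60698084e-01,
       -1.93605464e-04,  1.11558549e+00]), 'joint_vel': array([ 4.01705571e-05, -5.88829292e-04,  3.30068102e-04, -7.79549241e-04,
       -8.52829603e-04, -4.23567579e-04]), 'joint_torque': array([ 2.00745016e-01, -4.89792788e+01,  2.73964620e+01, -9.95905213e-01,
        9.48626851e-02, -4.12083068e-02]), 'tool_pos': array([ 0.4251621 , -0.23685167,  0.05711166]), 'eef_rot': array([2.27894989e+00, 2.16139953e+00, 2.16919696e-05]), 'wrist_force': array([-2.21322885,  0.3359256 ,  8.03711748]), 'moment': array([ 0.14967103,  0.41020222, -0.01677383]), 'grasp_force': 107.40747570991516, 'opening': 0.02070745640559273}
```

>>> {"method": "carry_out", "body": {"targets": "-1 0 0 -0.2 0;-1 0 0 -0.3 0;-1 0 0 -0.5 0;-1 0 0 -0.9 0;-1 0 0 -1 0;-1 0 0 -1 0;-1 0 0 -1 0;-1 0 0 -1 0;-1 0 0 -0.9 0;-1 0 0 -0.46 0"}}

```text
t: 5.78
tool_pos: [0.4256, -0.237, 0.2784]
eef_rot: [2.276, 2.159, 0.002]
wrist_force: [0.7, -0.6, -2.6]
opening: 0.0208
grasp_force: 107.7
```

>>> {"method": "carry_out", "body": {"targets": "-1 0 0 0 -0.3;-1 0 0 0 -0.4;-1 0 0 0 -0.18;-1 0 0 0 0;-1 0 0 0 0"}}

```text
t: 6.2
tool_pos: [0.4249, -0.2366, 0.2743]
eef_rot: [-2.183, -2.259, 0.0]
wrist_force: [-0.1, 0.9, -1.9]
opening: 0.0206
grasp_force: 107.7
```

```bash
python3 - <<'E'
from h import *
from plant import bot
s=bot.state();print({k:np.round(s[k],4) for k in("tool_pos","eef_rot","wrist_force","moment","grasp_force","joints")})
print(plan(s,[.4854,-.135,.274],1.606+np.pi/2))
E
```

```text
{'tool_pos': array([ 0.4249, -0.2366,  0.2743]), 'eef_rot': array([-2.1831e+00, -2.2588e+00,  2.0000e-04]), 'wrist_force': array([-0.0513,  0.9116, -1.8901]), 'moment': array([-0.0034,  0.0433,  0.0222]), 'grasp_force': np.float64(107.7308), 'joints': array([-5.0800e-01,  1.6060e-01, -3.8000e-03,  1.4066e+00, -1.0000e-04,
        1.0287e+00])}
[array([3.31654631, 2.12967775, 0.01091632]), np.float64(-0.011143625722240813)]
```

>>> {"method": "carry_out", "body": {"targets": "-1 0.4 0.2 0 0;-1 0.7 0.4 0 0;-1 0.8 0.5 0 0;-1 0.7 0.5 0 0;-1 0.5 0.35 0 0;-1 0.22 0.18 0 0;-1 0 0 0 0;-1 0 0 0 0;-1 0 0 0 0"}}

```text
t: 6.95
tool_pos: [0.485, -0.1356, 0.2742]
eef_rot: [-2.183, -2.259, 0.001]
wrist_force: [-0.5, 0.4, -2.0]
opening: 0.0202
grasp_force: 107.8
```

```bash
python3 - <<'E'
from h import *
from plant import bot
s=bot.state();print(s["tool_pos"],s["wrist_force"])
d={n:bot.grab_frame(n) for n in("side","top","wrist")};d["s"]=s;pickle.dump(d,open("f2.pkl","wb"))
S=crop(d["side"],180,105,100,75,4);T=crop(d["top"],190,180,100,75,4);W=cv2.resize(d["wrist"]["pixels"],(400,300))
W2=crop(d["wrist"],230,0,100,75,4)
cv2.imwrite("pics/c2.png",np.vstack([np.hstack([S,T]),np.hstack([W,W2])]))
# predicted tip
M=R.from_rotvec(s["eef_rot"]).as_matrix();g=s["tool_pos"]+M@[0,0,-.0179]
tip=g+M@[.22,.038,0];cor=g+M@[.22,0,0]
for n in("side","top","wrist"):print(n,proj(d[n],[tip,cor,[.5457,.1235,.292]]).round(1))
E
```

```text
[ 0.48498831 -0.13563401  0.27416678] [-0.50916913  0.43192283 -1.98161668]
side [[229.8 153.2]
 [215.3 159. ]
 [233.7 140.2]]
top [[235.8 222. ]
 [235.9 236.7]
 [221.4 210.2]]
wrist [[ 425.3 -489.5]
 [ 277.7 -489.3]
 [ 587.4 -750.4]]
```

View pics/c2.png

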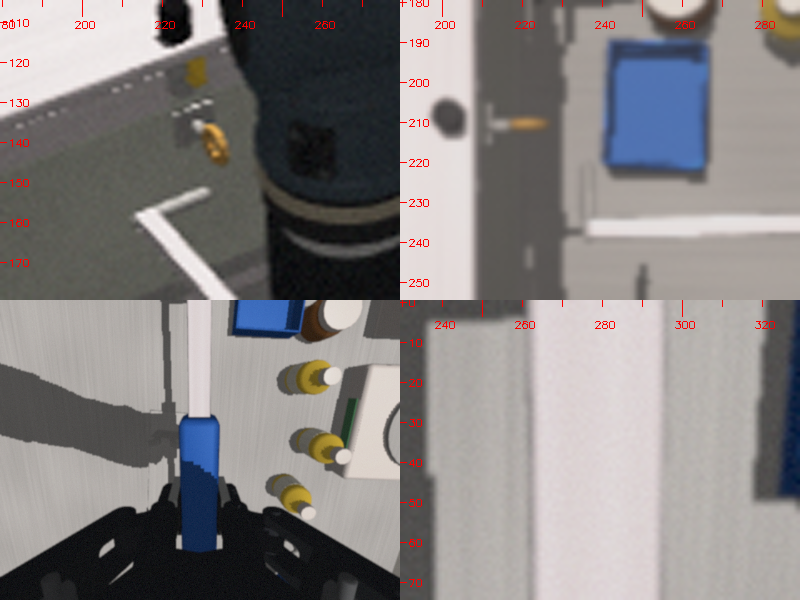

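Side view: the hook tip is at about (230,152) and the tube corner at about (214.5,158.5), within 1 px of prediction. The eye is at (233.7,140.2). In the top view the bar runs near column 236. Next I'll refine the bar and eye offsets at subpixel level.

```bash
python3 - <<'E'
from h import *
d=pickle.load(open("f2.pkl","rb"))
np.set_printoptions(linewidth=200)
t=cv2.cvtColor(d["top"]["pixels"],6);s=cv2.cvtColor(d["side"]["pixels"],6)
print("top bar");print(t[219:240:2,228:246])
print("top eye");print(d["top"]["pixels"][206:215,212:230,2].astype(int)-d["top"]["pixels"][206:215,212:230,0])
print("side bar");print(s[148:164,210:236])
print("side eye");print(d["side"]["pixels"][132:148,228:242,2].astype(int)-d["side"]["pixels"][132:148,228:242,0])
# template render: predict eye ring outline in both
e=np.array([.5457,.1235,.292]);b=np.array([.9994,.0349,0]);o=np.array([-.0349,.9994,0]);z=np.array([0,0,1.])
a=np.linspace(0,2*np.pi,8,endpoint=False)
for r in(.007,.013):
    P=e+r*(np.cos(a)[:,None]*o+np.sin(a)[:,None]*z);print(r,"side",proj(d["side"],P).round(1).tolist(),"top",proj(d["top"],P).round(1).tolist())
E
```

```text
top bar
[[ 88  93 118 152 161 162 161 161 160 159 160 148 116  86  88 104 109 109]
 [ 88  92 118 152 162 162 158 152 155 153 152 156 143 111  81  75  75  75]
 [ 88  93 118 152 162 161 155 147 155 155 148 158 161 147 116  92  87  87]
 [ 88  92 118 152 162 161 155 147 154 155 149 159 163 163 160 154 152 152]
 [ 88  93 118 153 162 161 155 146 155 157 151 159 164 164 164 164 165 165]
 [ 88  93 118 153 162 161 154 144 157 163 153 160 165 165 166 165 165 166]
 [ 87  92 117 151 161 161 153 143 156 162 152 160 164 164 164 165 165 165]
 [ 89  89 100 127 157 164 156 144 155 159 152 160 165 165 165 165 163 162]
 [ 88  88  93 119 153 162 158 153 167 195 215 218 219 219 219 218 218 218]
 [ 88  88  89  96 108 111 113 128 163 199 219 222 223 223 222 222 223 224]
 [ 88  90  99 123 146 151 152 151 148 150 156 160 162 162 162 162 162 163]]
top eye
[[ 9  7  6  7  7  7  6  6  5  6  6  5  6  5  5  5  5  6]
 [10  7  6  7  7  7  6  7  6  6  6  6  6  5  6  5  6  6]
 [ 9  8  6  6  7  7  9 10 10 11 11 10  9  8  7  6  6  6]
 [10  9  8  8 10 19 32 41 46 47 45 43 36 29 19 11  7  6]
 [10 11 11 12 17 37 68 85 88 8
[... 2777 characters left out ...]
43  56  56  43  16   7   6   5   8]
 [  9   7   7   6   5  11  17  26  17   7   9   7   7   8]
 [  6   8   6   6   7   7   7   9   8   6   7   7  10   7]]
0.007 side [[232.2, 138.7], [232.5, 137.5], [233.5, 137.9], [234.6, 139.7], [235.1, 141.8], [234.8, 143.0], [233.8, 142.6], [232.7, 140.8]] top [[218.7, 210.2], [219.2, 210.0], [221.0, 209.9], [223.1, 209.9], [224.1, 210.1], [223.6, 210.3], [221.8, 210.4], [219.8, 210.4]]
0.013 side [[230.9, 137.4], [231.5, 135.1], [233.3, 135.8], [235.4, 139.1], [236.4, 143.1], [235.8, 145.3], [234.0, 144.5], [232.0, 141.3]] top [[216.4, 210.3], [217.3, 209.9], [220.7, 209.7], [224.5, 209.7], [226.4, 210.1], [225.4, 210.4], [222.1, 210.7], [218.4, 210.6]]
```

```bash
python3 - <<'E'
from h import *
from plant import bot
d=pickle.load(open("f2.pkl","rb"));S,T,s=d["side"],d["top"],d["s"]
tip,r1=tri([(S,229.95,153.15),(T,236.5,222.1)]);eye,r2=tri([(S,233.5,140.5),(T,221.4,210.45)])
M=R.from_rotvec(s["eef_rot"]).as_matrix();print(tip,r1,eye,r2,s["tool_pos"]+M@[.22,.038,-.0179])
print("rel tool units", M.T@(eye-tip)/.03, M.T@(eye-tip))
E
```

```text
[0.51495602 0.08348987 0.29368168] 0.059587440865016106 [0.54515434 0.12357688 0.29134853] 0.04712441127040279 [0.51543072 0.08554604 0.29197282]
rel tool units [1.30095162 1.0518872  0.0767594 ] [0.03902855 0.03155662 0.00230278]
```

>>> {"method": "carry_out", "body": {"targets": "-1 0.3 0 0.02 0;-1 0.4 0 0.03 0;-1 0.35 0 0.02 0;-1 0.2 0 0 0;-1 0.05 0 0 0;-1 0 0.2 0 0;-1 0 0.2 0 0;-1 0 0 0 0;-1 0 0 0 0"}}

```text
t: 7.85
tool_pos: [0.4966, -0.0958, 0.2719]
eef_rot: [-2.182, -2.26, 0.0]
wrist_force: [-0.3, -0.9, -1.5]
opening: 0.0207
grasp_force: 107.9
```

```bash
python3 - <<'E'
from h import *
from plant import bot
s=bot.state();print(s["tool_pos"],s["wrist_force"],s["moment"])
d={n:bot.grab_frame(n) for n in("side","top")};d["s"]=s;pickle.dump(d,open("f3.pkl","wb"))
S=crop(d["side"],205,120,50,37,8);T=crop(d["top"],200,190,50,37,8)
cv2.imwrite("pics/c3.png",np.hstack([S,T]))
M=R.from_rotvec(s["eef_rot"]).as_matrix();tip=s["tool_pos"]+M@[.218,.038,-.0179];print(tip,M.T@(np.array([.54515,.12358,.29135])-tip))
print(proj(d["side"],tip),proj(d["top"],tip))
np.set_printoptions(linewidth=200);print(cv2.cvtColor(d["top"]["pixels"],6)[205:226:2,212:232])
E
```

```text
[ 0.49664672 -0.09579338  0.27187861] [-0.28972098 -0.88628969 -1.51303584] [-0.07131197  0.01789113  0.02411302]
[0.52701945 0.12340236 0.28974289] [-0.00045552  0.0181252  -0.0016127 ]
[[226.74920652 143.55809291]] [[221.37937361 217.42437983]]
[[101  92  88  89  88  87  89  89  88  89  89  88  88  88  88  88  88  88  99 126]
 [126 101  87  88  88  88  89  89  88  88  88  88  87  87  87  87  88  92 117 151]
 [124 112 108 109 107 104 105 109 111 113 112 108 103  97  92  88  88  92 116 149]
 [131 145 157 158 149 130 123 128 131 131 129 124 116 108  96  90  87  92 117 151]
 [114 100  94  95  93  90  89  88  88  88  88  87  87  87  87  87  88  93 118 152]
 [119  97  88  88  88  89  89  90  90  94  94  90  88  87  87  87  87  93 118 151]
 [ 89  89  89  89  89  89  91 106 133 150 138 108  90  88  87  88  88  93 117 152]
 [ 89  89  89  89  90  89  92 107 137 159 147 115  93  88  88  88  88  93 118 152]
 [ 90  89  90  89  88  88  91 106 137 159 148 116  93  87  87  88  88  93 118 152]
 [ 90  90  89  89  89  88  92 106 136 158 147 116  93  88  88  88  88  93 119 152]
 [ 89  89  90  90  89  89  90 102 128 152 145 115  93  87  87  87  88  93 118 152]]
```

View pics/c3.png

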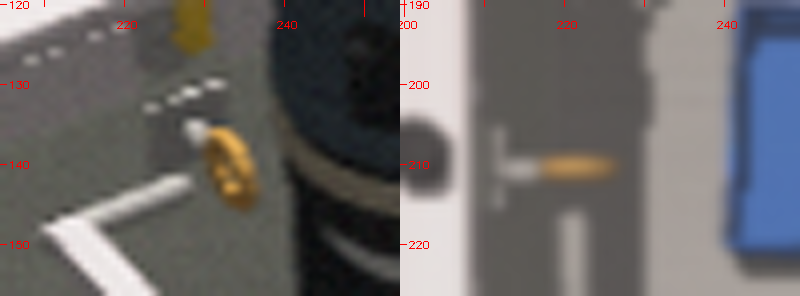

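Top view: the bar is at column 221.1 against the eye at 221.4, so it is about 0.8 mm too far forward. Side view: the bar's line passes about 0.4 px below the eye centre. I'll correct both offsets and insert in steps.

>>> {"method": "carry_out", "body": {"targets": "-1 -0.027 0 -0.035 0;-1 0 0.15 0 0;-1 0 0.1 0 0;-1 0 0.1 0 0;-1 0 0.1 0 0;-1 0 0.1 0 0;-1 0 0.1 0 0;-1 0 0 0 0"}}

```text
t: 8.62
tool_pos: [0.5162, -0.0957, 0.273]
eef_rot: [2.182, 2.26, -0.0]
wrist_force: [-1.0, 0.4, -2.3]
opening: 0.0206
grasp_force: 107.9
```

```bash
python3 - <<'E'
from plant import bot
s=bot.state();print(s["tool_pos"],s["wrist_force"],s["moment"])
E
```

```text
[ 0.51623631 -0.09567095  0.27298419] [-0.95991777  0.40576215 -2.33766627] [ 0.04429321 -0.00589841  0.05690438]
```

>>> {"method": "carry_out", "body": {"targets": "-1 0 0.1 0 0;-1 0 0.1 0 0;-1 0 0.1 0 0;-1 0 0.1 0 0;-1 0 0.07 0 0;-1 0 0 0 0;-1 0 0 0 0"}}

```text
t: 9.2
tool_pos: [0.5298, -0.0952, 0.2731]
eef_rot: [-2.182, -2.26, 0.0]
wrist_force: [-0.7, -1.2, -1.3]
opening: 0.0207
grasp_force: 107.9
```

```bash
python3 - <<'E'
from h import *
from plant import bot
s=bot.state();print(s["tool_pos"],s["wrist_force"],s["moment"])
d={n:bot.grab_frame(n) for n in("side","top")};d["s"]=s;pickle.dump(d,open("f4.pkl","wb"))
cv2.imwrite("pics/c4.png",np.hstack([crop(d["side"],205,120,50,37,8),crop(d["top"],200,190,50,37,8)]))
E
```

```text
[ 0.52977944 -0.09519816  0.27306126] [-0.65464117 -1.16244498 -1.29315897] [-0.06621582 -0.04202423 -0.03511619]
```

View pics/c4.png

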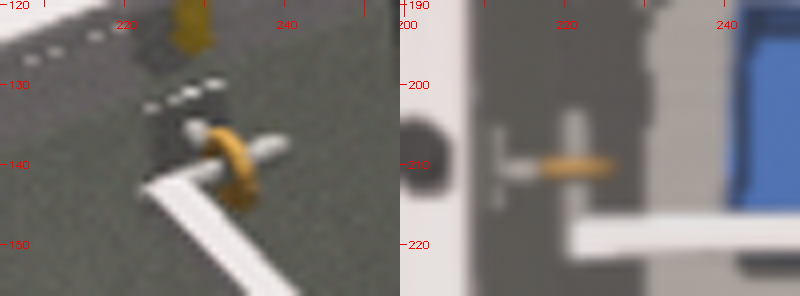

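The hook bar is through the eye in both views, with the ring at about the bar's middle. Next I'll work out the arc rows.

```bash
cat > arc.py <<'E'
import numpy as np
def rows(a,b,n):
    th=np.linspace(a,b,n+1);o=26*np.cos(th)+135*np.sin(th);u=135*np.cos(th)-26*np.sin(th)
    x=np.round(-(o-26)/30,3);z=np.round((135-u)/30,3)
    return ";".join(f"-1 {x[i+1]-x[i]:.3f} 0 {z[i+1]-z[i]:.3f} 0" for i in range(n))
E
python3 - <<'E'
from arc import rows
print(rows(0,.1,10));
t=.1
while t<1.39: print(round(t,2));print(rows(t,t+(.12 if t<.9 else .1),8 if t<.9 else 10));t+=.12 if t<.9 else .1
E
```

```text
-1 -0.045 0 0.009 0;-1 -0.045 0 0.009 0;-1 -0.045 0 0.010 0;-1 -0.044 0 0.010 0;-1 -0.045 0 0.011 0;-1 -0.044 0 0.011 0;-1 -0.045 0 0.012 0;-1 -0.044 0 0.012 0;-1 -0.044 0 0.012 0;-1 -0.044 0 0.013 0
0.1
-1 -0.066 0 0.020 0;-1 -0.065 0 0.021 0;-1 -0.065 0 0.022 0;-1 -0.065 0 0.024 0;-1 -0.064 0 0.024 0;-1 -0.064 0 0.025 0;-1 -0.064 0 0.026 0;-1 -0.063 0 0.027 0
0.22
-1 -0.063 0 0.027 0;-1 -0.062 0 0.029 0;-1 -0.062 0 0.030 0;-1 -0.062 0 0.031 0;-1 -0.061 0 0.031 0;-1 -0.060 0 0.033 0;-1 -0.061 0 0.033 0;-1 -0.059 0 0.035 0
0.34
-1 -0.059 0 0.035 0;-1 -0.059 0 0.036 0;-1 -0.058 0 0.037 0;-1 -0.057 0 0.038 0;-1 -0.057 0 0.038 0;-1 -0.056 0 0.040 0;-1 -0.056 0 0.040 0;-1 -0.055 0 0.042 0
0.46
-1 -0.054 0 0.042 0;-1 -0.054 0 0.042 0;-1 -0.053 0 0.044 0;-1 -0.052 0 0.044 0;-1 -0.052 0 0.046 0;-1 -0.051 0 0.046 0;-1 -0.051 0 0.046 0;-1 -0.049 0 0.048 0
0.58
-1 -0.049 0 0.048 0;-1 -0.049 0 0.049 0;-1 -0.047 0 0.050 0;-1 -0.047 0 0.050 0;-1 -0.046 0 0.051 0;-1 -0.045 0 0.052 0;-1 -0.045 0 0.052 0;-1 -0.043 0 0.054 0
0.7
-1 -0.043 0 0.053 0;-1 -0.042 0 0.055 0;-1 -0.041 0 0.055 0;-1 -0.041 0 
[... 570 characters left out ...]
13 0 0.044 0;-1 -0.012 0 0.044 0;-1 -0.012 0 0.045 0;-1 -0.012 0 0.044 0;-1 -0.011 0 0.044 0
1.14
-1 -0.011 0 0.045 0;-1 -0.010 0 0.045 0;-1 -0.010 0 0.044 0;-1 -0.009 0 0.045 0;-1 -0.009 0 0.045 0;-1 -0.009 0 0.045 0;-1 -0.008 0 0.045 0;-1 -0.007 0 0.045 0;-1 -0.007 0 0.046 0;-1 -0.007 0 0.045 0
1.24
-1 -0.006 0 0.046 0;-1 -0.006 0 0.045 0;-1 -0.005 0 0.045 0;-1 -0.005 0 0.046 0;-1 -0.004 0 0.046 0;-1 -0.004 0 0.045 0;-1 -0.004 0 0.046 0;-1 -0.003 0 0.046 0;-1 -0.002 0 0.046 0;-1 -0.002 0 0.045 0
1.34
-1 -0.002 0 0.046 0;-1 -0.001 0 0.046 0;-1 -0.001 0 0.046 0;-1 0.000 0 0.046 0;-1 0.000 0 0.045 0;-1 0.001 0 0.046 0;-1 0.001 0 0.046 0;-1 0.002 0 0.046 0;-1 0.002 0 0.046 0;-1 0.002 0 0.045 0
```

>>> {"method": "carry_out", "body": {"targets": "-1 -0.045 0 0.009 0;-1 -0.045 0 0.009 0;-1 -0.045 0 0.010 0;-1 -0.044 0 0.010 0;-1 -0.045 0 0.011 0", "newtons": 120}}

```text
t: 9.72
tool_pos: [0.5299, -0.1006, 0.2716]
eef_rot: [-2.18, -2.259, -0.004]
wrist_force: [0.8, 12.3, -2.8]
opening: 0.0203
grasp_force: 117.6
```

>>> {"method": "carry_out", "body": {"targets": "-1 -0.044 0 0.011 0;-1 -0.045 0 0.012 0;-1 -0.044 0 0.012 0;-1 -0.044 0 0.012 0;-1 -0.044 0 0.013 0"}}

```text
t: 10.13
tool_pos: [0.5302, -0.1079, 0.2698]
eef_rot: [-2.181, -2.26, -0.001]
wrist_force: [0.0, 3.3, -2.6]
opening: 0.0207
grasp_force: 117.6
```

>>> {"method": "carry_out", "body": {"targets": "-1 -0.066 0 0.020 0;-1 -0.065 0 0.021 0;-1 -0.065 0 0.022 0;-1 -0.065 0 0.024 0;-1 -0.064 0 0.024 0;-1 -0.064 0 0.025 0;-1 -0.064 0 0.026 0;-1 -0.063 0 0.027 0"}}

```text
t: 10.8
tool_pos: [0.5308, -0.1243, 0.2642]
eef_rot: [2.182, 2.26, -0.0]
wrist_force: [-0.8, 0.7, -2.3]
opening: 0.0203
grasp_force: 117.7
```

>>> {"method": "carry_out", "body": {"targets": "-1 -0.063 0 0.027 0;-1 -0.062 0 0.029 0;-1 -0.062 0 0.030 0;-1 -0.062 0 0.031 0;-1 -0.061 0 0.031 0;-1 -0.060 0 0.033 0;-1 -0.061 0 0.033 0;-1 -0.059 0 0.035 0"}}

```text
t: 11.47
tool_pos: [0.5313, -0.1389, 0.2567]
eef_rot: [2.182, 2.26, -0.0]
wrist_force: [-1.2, 0.4, -2.6]
opening: 0.0207
grasp_force: 117.6
```

```bash
python3 - <<'E'
from plant import bot
s=bot.state();print(s["tool_pos"]-[0.5298,-0.0952,0.2731],s["wrist_force"],s["moment"])
E
```

```text
[ 0.00147505 -0.0437176  -0.01642463] [-1.2325672   0.42545662 -2.55267358] [-0.04497003  0.0732203  -0.02560836]
```

```bash
cat > chk.py <<'E'
from h import *
from plant import bot
def eyeat(th):
    e0=np.array([.54515,.12358,.2913]);out=np.array([.0349,-.9994,0])
    o=26*np.cos(th)+135*np.sin(th)-26;dn=135-(135*np.cos(th)-26*np.sin(th));return e0+out*o/1000-[0,0,dn/1000]
def chk(th):
    s=bot.state();print("F",s["wrist_force"].round(2),"M",s["moment"].round(3),"t",s["t"],s["tool_pos"].round(4))
    for n in("side","top"):
        f=bot.grab_frame(n);p=proj(f,eyeat(th))[0];h=cv2.cvtColor(f["pixels"],cv2.COLOR_BGR2HSV)
        m=cv2.inRange(h,(8,70,40),(26,255,255));k=np.zeros_like(m);x,y=p.astype(int);k[y-14:y+15,x-14:x+15]=m[y-14:y+15,x-14:x+15]
        v,u=np.nonzero(k);print(n,"pred",p.round(1),"seen",(u.mean().round(1),v.mean().round(1),len(u)) if len(u) else None)
        # angle sensitivity
        print("   d/dth .1:",(proj(f,eyeat(th+.1))[0]-p).round(1))
    return f
E
python3 -c "
from chk import *
chk(.34)
f=pickle.load(open('f4.pkl','rb'))
for n in('side','top'):
    h=cv2.cvtColor(f[n]['pixels'],cv2.COLOR_BGR2HSV);p=proj(f[n],eyeat(0))[0];m=cv2.inRange(h,(8,70,40),(26,255,255));x,y=p.astype(int);v,u=np.nonzero(m[y-14:y+15,x-14:x+15]);print(p,u.mean()+x-14,v.mean()+y-14,len(u))
"
```

```text
F [-1.23  0.43 -2.55] M [-0.045  0.073 -0.026] t 11.4667 [ 0.5313 -0.1389  0.2567]
side pred [243.2 155.7] seen (np.float64(241.3), np.float64(153.4), 54)
   d/dth .1: [2.7 5.1]
top pred [238.9 210.7] seen (np.float64(240.2), np.float64(210.8), 20)
   d/dth .1: [4.6 0.2]
[233.45183619 140.5212007 ] 233.4 139.64 50
[221.42339904 210.40661157] 221.52 210.44 25
```

The eye follows the hook. I'll continue along the arc.

>>> {"method": "carry_out", "body": {"targets": "-1 -0.059 0 0.035 0;-1 -0.059 0 0.036 0;-1 -0.058 0 0.037 0;-1 -0.057 0 0.038 0;-1 -0.057 0 0.038 0;-1 -0.056 0 0.040 0;-1 -0.056 0 0.040 0;-1 -0.055 0 0.042 0"}}

```text
t: 12.23
tool_pos: [0.5317, -0.1526, 0.2475]
eef_rot: [2.182, 2.26, -0.0]
wrist_force: [-0.8, -0.7, -2.0]
opening: 0.0206
grasp_force: 117.6
```

>>> {"method": "carry_out", "body": {"targets": "-1 -0.054 0 0.042 0;-1 -0.054 0 0.042 0;-1 -0.053 0 0.044 0;-1 -0.052 0 0.044 0;-1 -0.052 0 0.046 0;-1 -0.051 0 0.046 0;-1 -0.051 0 0.046 0;-1 -0.049 0 0.048 0"}}

```text
t: 12.9
tool_pos: [0.5322, -0.1651, 0.2367]
eef_rot: [2.182, 2.26, -0.0]
wrist_force: [0.7, -0.7, -3.1]
opening: 0.0204
grasp_force: 117.6
```

>>> {"method": "carry_out", "body": {"targets": "-1 -0.049 0 0.048 0;-1 -0.049 0 0.049 0;-1 -0.047 0 0.050 0;-1 -0.047 0 0.050 0;-1 -0.046 0 0.051 0;-1 -0.045 0 0.052 0;-1 -0.045 0 0.052 0;-1 -0.043 0 0.054 0"}}

```text
t: 13.57
tool_pos: [0.5326, -0.1761, 0.2245]
eef_rot: [2.182, 2.26, -0.0]
wrist_force: [0.4, -1.0, -2.2]
opening: 0.0201
grasp_force: 117.6
```

>>> {"method": "carry_out", "body": {"targets": "-1 -0.043 0 0.053 0;-1 -0.042 0 0.055 0;-1 -0.041 0 0.055 0;-1 -0.041 0 0.055 0;-1 -0.039 0 0.057 0;-1 -0.039 0 0.056 0;-1 -0.038 0 0.058 0;-1 -0.037 0 0.058 0"}}

```text
t: 14.23
tool_pos: [0.5329, -0.1857, 0.2111]
eef_rot: [2.182, 2.26, -0.0]
wrist_force: [0.6, -1.4, -2.2]
opening: 0.0201
grasp_force: 117.6
```

```bash
python3 -c "
from chk import *
chk(.82)"
```

```text
F [ 0.55 -1.37 -2.17] M [-0.479  0.028 -0.011] t 14.2333 [ 0.5329 -0.1857  0.2111]
side pred [254.2 181.2] seen (np.float64(254.9), np.float64(182.5), 43)
   d/dth .1: [1.6 5.3]
top pred [257.8 211.9] seen (np.float64(259.5), np.float64(212.0), 16)
   d/dth .1: [2.7 0.4]
```

>>> {"method": "carry_out", "body": {"targets": "-1 -0.036 0 0.058 0;-1 -0.035 0 0.059 0;-1 -0.034 0 0.060 0;-1 -0.034 0 0.060 0;-1 -0.032 0 0.060 0"}}

```text
t: 14.75
tool_pos: [0.5331, -0.1909, 0.2022]
eef_rot: [2.182, 2.26, -0.0]
wrist_force: [-0.5, -2.0, -1.6]
opening: 0.0202
grasp_force: 117.6
```

```bash
python3 -c "
from chk import *
chk(.895)"
```

```text
F [-0.5  -2.05 -1.6 ] M [-0.501 -0.021  0.017] t 14.75 [ 0.5331 -0.1909  0.2022]
side pred [255.5 185.3] seen (np.float64(256.3), np.float64(186.6), 45)
   d/dth .1: [1.4 5.2]
top pred [259.9 212.2] seen (np.float64(262.0), np.float64(212.3), 13)
   d/dth .1: [2.4 0.4]
```

>>> {"method": "carry_out", "body": {"targets": "-1 -0.032 0 0.061 0;-1 -0.031 0 0.062 0;-1 -0.029 0 0.062 0;-1 -0.020 0 0.041 0"}}

```text
t: 15.18
tool_pos: [0.5331, -0.1943, 0.1953]
eef_rot: [-2.182, -2.26, 0.0]
wrist_force: [-0.0, -1.2, -3.1]
opening: 0.0204
grasp_force: 117.6
```

```bash
python3 -c "
from chk import *
chk(.95)"
```

```text
F [-0.03 -1.15 -3.13] M [-0.585  0.023 -0.069] t 15.1833 [ 0.5331 -0.1943  0.1953]
side pred [256.3 188.2] seen (np.float64(257.1), np.float64(189.5), 45)
   d/dth .1: [1.3 5.1]
top pred [261.3 212.4] seen (np.float64(263.5), np.float64(212.5), 12)
   d/dth .1: [2.1 0.4]
```

```bash
cat > m.py <<'E'
from plant import bot
import numpy as np
M=[];F=[]
for i in range(3):
    bot.grab_frame("side");s=bot.state();M.append(s["moment"]);F.append(s["wrist_force"])
print("M",np.mean(M,0).round(3),"F",np.mean(F,0).round(2),s["tool_pos"].round(4),round(s["t"],2))
E
python3 m.py
```

```text
M [-0.847  0.026  0.001] F [-0.18 -2.38 -3.7 ] [ 0.5332 -0.1943  0.1956] 15.43
```

>>> {"method": "carry_out", "body": {"targets": "-1 -0.019 0 0.042 0;-1 -0.018 0 0.042 0;-1 -0.018 0 0.042 0"}}

```text
t: 15.68
tool_pos: [0.5333, -0.1958, 0.1917]
eef_rot: [2.182, 2.26, 0.0]
wrist_force: [-0.3, -2.2, -2.8]
opening: 0.0203
grasp_force: 117.6
```

```bash
python3 m.py
```

```text
M [-0.723  0.011 -0.042] F [ 0.59 -2.03 -3.97] [ 0.5332 -0.1958  0.1917] 15.83
```

>>> {"method": "carry_out", "body": {"targets": "-1 -0.018 0 0.042 0;-1 -0.017 0 0.043 0;-1 -0.017 0 0.043 0"}}

```text
t: 16.08
tool_pos: [0.5333, -0.1973, 0.1878]
eef_rot: [2.182, 2.26, -0.0]
wrist_force: [0.8, -2.2, -3.5]
opening: 0.0204
grasp_force: 117.6
```

```bash
python3 m.py
```

```text
M [-0.73  -0.002 -0.052] F [-0.15 -1.92 -4.04] [ 0.5333 -0.1974  0.1878] 16.23
```

>>> {"method": "carry_out", "body": {"targets": "-1 -0.016 0 0.042 0;-1 -0.016 0 0.043 0;-1 -0.016 0 0.043 0"}}

```text
t: 16.48
tool_pos: [0.5334, -0.1988, 0.184]
eef_rot: [2.182, 2.26, -0.0]
wrist_force: [-0.8, -1.7, -1.8]
opening: 0.0205
grasp_force: 117.6
```

```bash
python3 m.py
```

```text
M [-0.791  0.003 -0.052] F [ 0.48 -1.84 -4.04] [ 0.5333 -0.1988  0.184 ] 16.63
```

>>> {"method": "carry_out", "body": {"targets": "-1 -0.015 0 0.044 0;-1 -0.015 0 0.043 0;-1 -0.014 0 0.044 0"}}

```text
t: 16.88
tool_pos: [0.5334, -0.2001, 0.1801]
eef_rot: [2.182, 2.26, -0.0]
wrist_force: [0.2, -1.8, -3.1]
opening: 0.0201
grasp_force: 117.6
```

```bash
python3 m.py
```

```text
M [-0.791 -0.002 -0.067] F [ 0.2  -2.15 -3.75] [ 0.5333 -0.2001  0.18  ] 17.03
```

>>> {"method": "carry_out", "body": {"targets": "-1 -0.014 0 0.043 0;-1 -0.013 0 0.044 0;-1 -0.013 0 0.044 0"}}

```text
t: 17.28
tool_pos: [0.5335, -0.2013, 0.1761]
eef_rot: [2.182, 2.26, -0.0]
wrist_force: [0.2, -2.2, -3.6]
opening: 0.0204
grasp_force: 117.6
```

```bash
python3 m.py
```

```text
M [-0.811 -0.018 -0.068] F [-0.06 -2.03 -3.33] [ 0.5334 -0.2013  0.1761] 17.43
```

>>> {"method": "carry_out", "body": {"targets": "-1 -0.012 0 0.044 0;-1 -0.012 0 0.045 0;-1 -0.012 0 0.044 0"}}

```text
t: 17.68
tool_pos: [0.5335, -0.2024, 0.1722]
eef_rot: [2.182, 2.26, -0.0]
wrist_force: [0.8, -0.9, -3.7]
opening: 0.0205
grasp_force: 117.6
```

```bash
python3 m.py
```

```text
M [-0.848  0.003 -0.07 ] F [ 0.24 -2.49 -4.26] [ 0.5334 -0.2024  0.1721] 17.83
```

>>> {"method": "carry_out", "body": {"targets": "-1 -0.011 0 0.044 0;-1 -0.011 0 0.045 0;-1 -0.010 0 0.045 0"}}

```text
t: 18.08
tool_pos: [0.5336, -0.2034, 0.1682]
eef_rot: [2.182, 2.26, -0.0]
wrist_force: [-0.1, -1.6, -3.3]
opening: 0.0205
grasp_force: 117.6
```

```bash
python3 m.py
```

```text
M [-0.88  -0.02  -0.072] F [-0.28 -1.54 -4.43] [ 0.5334 -0.2034  0.1681] 18.23
```

>>> {"method": "carry_out", "body": {"targets": "-1 -0.010 0 0.044 0;-1 -0.009 0 0.045 0;-1 -0.009 0 0.045 0"}}

```text
t: 18.48
tool_pos: [0.5335, -0.2042, 0.1641]
eef_rot: [2.182, 2.26, -0.0]
wrist_force: [-0.2, -1.7, -3.8]
opening: 0.0205
grasp_force: 117.6
```

```bash
python3 m.py; python3 -c "
from chk import *
chk(1.19)"
```

```text
M [-0.889  0.004 -0.046] F [ 0.22 -2.37 -3.37] [ 0.5335 -0.2042  0.1641] 18.63
F [ 0.12 -2.76 -3.61] M [-0.899  0.032 -0.006] t 18.6333 [ 0.5335 -0.2042  0.1641]
side pred [258.9 200.1] seen (np.float64(259.6), np.float64(201.8), 39)
   d/dth .1: [0.6 4.5]
top pred [265.5 213.3] seen (np.float64(269.0), np.float64(213.5), 6)
   d/dth .1: [0.9 0.4]
```

>>> {"method": "carry_out", "body": {"targets": "-1 -0.009 0 0.045 0;-1 -0.008 0 0.045 0;-1 -0.007 0 0.045 0"}}

```text
t: 18.98
tool_pos: [0.5336, -0.2049, 0.1601]
eef_rot: [2.182, 2.26, -0.0]
wrist_force: [0.4, -2.2, -3.2]
opening: 0.0203
grasp_force: 117.6
```

```bash
python3 m.py
```

```text
M [-0.87   0.023 -0.064] F [-0.04 -1.83 -3.97] [ 0.5335 -0.2049  0.16  ] 19.13
```

>>> {"method": "carry_out", "body": {"targets": "-1 -0.007 0 0.046 0;-1 -0.007 0 0.045 0;-1 -0.006 0 0.046 0"}}

```text
t: 19.38
tool_pos: [0.5336, -0.2053, 0.156]
eef_rot: [-2.182, -2.26, -0.001]
wrist_force: [1.0, -0.3, -2.6]
opening: 0.0203
grasp_force: 117.7
```

```bash
python3 m.py
```

```text
M [-0.191 -0.029 -0.001] F [-0.08  0.05 -2.39] [ 0.5336 -0.2052  0.156 ] 19.53
```

The weight has left the hook, so the flap is on its stop. I'll lower about 1.5 mm to centre the bar in the bore.

>>> {"method": "carry_out", "body": {"targets": "-1 0 0 0.025 0;-1 0 0 0.025 0"}}

```text
t: 19.7
tool_pos: [0.5337, -0.2053, 0.1547]
eef_rot: [2.182, 2.26, 0.001]
wrist_force: [0.1, 0.2, -2.6]
opening: 0.0205
grasp_force: 117.6
```

```bash
python3 m.py; python3 -c "
from chk import *
chk(1.25)"
```

```text
M [-0.01  -0.005 -0.004] F [-0.1   0.18 -2.13] [ 0.5336 -0.2053  0.1546] 19.85
F [-0.12 -0.24 -1.73] M [-0.036  0.037  0.007] t 19.85 [ 0.5336 -0.2053  0.1546]
side pred [259.2 202.8] seen (np.float64(260.1), np.float64(204.1), 42)
   d/dth .1: [0.4 4.3]
top pred [266.1 213.6] seen (np.float64(270.0), np.float64(213.5), 2)
   d/dth .1: [0.6 0.4]
```

>>> {"method": "carry_out", "body": {"targets": "-1 0 0 0.025 0;-1 0 -0.1 0 0;-1 0 -0.1 0 0;-1 0 -0.1 0 0"}}

```text
t: 20.28
tool_pos: [0.5242, -0.2057, 0.1538]
eef_rot: [-2.182, -2.26, 0.0]
wrist_force: [-0.6, -0.4, -2.8]
opening: 0.0201
grasp_force: 117.6
```

```bash
python3 m.py
```

```text
M [-0.053  0.043 -0.009] F [-0.45 -0.17 -2.14] [ 0.5243 -0.2058  0.154 ] 20.43
```

>>> {"method": "carry_out", "body": {"targets": "-1 0 -0.15 0 0;-1 0 -0.15 0 0;-1 0 -0.15 0 0;-1 0 -0.2 0 0;-1 0 -0.2 0 0;-1 0 -0.2 0 0;-1 0 -0.2 0 0;-1 0 0 0 0"}}

```text
t: 21.1
tool_pos: [0.4858, -0.2071, 0.154]
eef_rot: [-2.182, -2.259, 0.001]
wrist_force: [0.5, 0.0, -1.7]
opening: 0.0203
grasp_force: 117.6
```

```bash
python3 m.py;  python3 - <<'E'
from h import *
from plant import bot
d={n:bot.grab_frame(n) for n in("side","top")};d["s"]=s=bot.state();pickle.dump(d,open("f5.pkl","wb"))
cv2.imwrite("pics/c5.png",np.hstack([crop(d["side"],200,150,133,150,3),crop(d["top"],190,180,133,150,3)]))
M=R.from_rotvec(s["eef_rot"]).as_matrix();g=s["tool_pos"]+M@[-.002,0,-.0179]
for n in d:
    if n!="s":print(n,proj(d[n],[g+M@[.22,.038,0],g+M@[.22,0,0],g+M@[-.16,0,0]]).round(1))
print(plan(s,[.4252,-.2369,.12],1.518+np.pi/2))
E
```

```text
M [-0.047 -0.003 -0.003] F [ 0.25  0.1  -1.8 ] [ 0.4873 -0.2072  0.154 ] 21.25
side [[248.2 208.6]
 [234.5 215. ]
 [333.2 333.1]]
top [[266.4 224.6]
 [266.6 238. ]
 [400.5 235. ]]
[array([-0.91820966, -2.10849486,  1.12875006]), np.float64(0.87866174875467)]
```

View pics/c5.png

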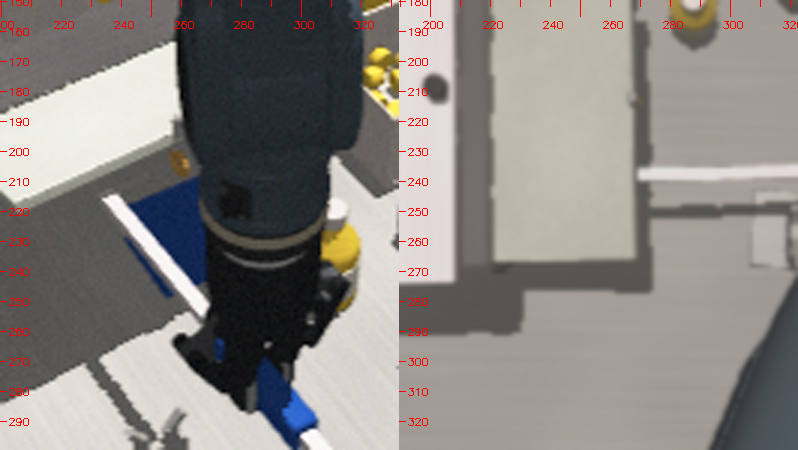

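The side view shows the flap lying open with the eye hanging free. The tube end is at (235,215), where it was predicted, so the pole has not slipped. I'll return it to the rest.

>>> {"method": "carry_out", "body": {"targets": "-1 -0.3 0 0 0;-1 -0.4 0 0 0;-1 -0.22 -0.3 0 0;-1 0 -0.6 0 0;-1 0 -0.7 0 0;-1 0 -0.4 0 0;-1 0 -0.1 0 0;-1 0 0 0 0.4;-1 0 0 0 0.47;-1 0 0 0 0"}}

```text
t: 22.18
tool_pos: [0.4255, -0.2374, 0.1541]
eef_rot: [2.281, 2.159, 0.0]
wrist_force: [0.6, -0.6, -2.1]
opening: 0.0208
grasp_force: 117.8
```

```bash
python3 m.py;  python3 - <<'E'
from h import *
from plant import bot
s=bot.state();print(plan(s,[.4252,-.2369,.0571],1.518+np.pi/2))
E
```

```text
M [-0.037  0.031  0.015] F [ 0.08 -0.26 -2.25] [ 0.4254 -0.2371  0.1539] 22.33
[array([ 0.0067448 , -0.00842653,  3.22525164]), np.float64(0.02293471438562733)]
```

>>> {"method": "carry_out", "body": {"targets": "-1 0 -0.008 0.4 0.02;-1 0 0 0.6 0;-1 0 0 0.6 0;-1 0 0 0.5 0;-1 0 0 0.4 0;-1 0 0 0.3 0;-1 0 0 0.2 0;-1 0 0 0.13 0;-1 0 0 0.05 0;-1 0 0 0 0"}}

```text
t: 23.17
tool_pos: [0.4251, -0.237, 0.0585]
eef_rot: [2.28, 2.161, -0.0]
wrist_force: [-0.7, 0.5, -2.4]
opening: 0.0204
grasp_force: 117.8
```

```bash
python3 m.py
```

```text
M [-0.008 -0.017  0.019] F [-0.69 -0.09 -2.57] [ 0.4252 -0.2371  0.059 ] 23.32
```

>>> {"method": "carry_out", "body": {"targets": "-1 0 0 0.03 0;-1 0 0 0.03 0;-1 0 0 0 0;-1 0 0 0 0"}}

```text
t: 23.65
tool_pos: [0.4252, -0.237, 0.0572]
eef_rot: [2.28, 2.16, 0.0]
wrist_force: [-1.2, 0.1, 5.6]
opening: 0.0204
grasp_force: 118.9
```

```bash
python3 m.py
```

```text
M [ 0.143  0.243 -0.002] F [-1.44  0.57  5.94] [ 0.4252 -0.2371  0.0572] 23.8
```

Seated on the rest. I'll open slowly and then lift.

>>> {"method": "carry_out", "body": {"targets": "-0.3 0 0 0 0;0 0 0 0 0;0.3 0 0 0 0;0.5 0 0 0 0;0.6 0 0 0 0;0.6 0 0 0 0;0.6 0 0 0 0;0.6 0 0 0 0;0.6 0 0 -0.1 0;0.6 0 0 -0.3 0", "newtons": 20}}

```text
t: 24.63
tool_pos: [0.4241, -0.2365, 0.0681]
eef_rot: [-2.279, -2.159, 0.001]
wrist_force: [-0.0, 0.1, 0.4]
opening: 0.0686
grasp_force: 0.0
```

>>> {"method": "carry_out", "body": {"targets": "0.6 0 0 -0.5 0;0.6 0 0 -1 0;0.6 0 0 -1 0;0.6 0 0 -1 0;0.6 0 0 -1 0;0.6 0 0 -1 0;0.6 0 0 -1 0;0.6 0 0 -0.5 0;0.6 0 0 0 0;0.6 0 0 0 0"}}

```text
t: 25.47
tool_pos: [0.4252, -0.237, 0.2799]
eef_rot: [2.279, 2.159, 0.001]
wrist_force: [0.3, 0.1, -0.1]
opening: 0.0681
grasp_force: 0.0
```

```bash
python3 - <<'E'
from h import *
from plant import bot
d={n:bot.grab_frame(n) for n in("side","top","wrist")};print(bot.state()["t"])
a=crop(d["side"],190,110,190,230,2)[:450]
b=cv2.resize(d["wrist"]["pixels"],(400,300))
c=np.zeros((450,780,3),np.uint8);c[:450,:380]=a[:450];c[:300,380:]=b;cv2.imwrite("pics/c6.png",c)
f0=pickle.load(open("f0.pkl","rb"))
for n in("side","top"):
    df=cv2.absdiff(f0[n]["pixels"],d[n]["pixels"]).max(2)
    h=lambda f:cv2.inRange(cv2.cvtColor(f["pixels"],40),(105,120,60),(125,255,255))
    print(n,np.mean(df>40))
f=d["wrist"];h=cv2.cvtColor(f["pixels"],40);m=cv2.inRange(h,(105,120,40),(125,255,255));m[:, :200]=0;m[:,350:]=0
cc=max(cv2.findContours(m,0,1)[0],key=cv2.contourArea);W=np.array([onz(f,u,v,.089) for u,v in cv2.boxPoints(cv2.minAreaRect(cc))]);print(W.mean(0))
E
```

```text
25.6167
side 0.2361139455782313
top 0.1305484693877551
[ 0.42480401 -0.23724338  0.089     ]
```

View pics/c6.png

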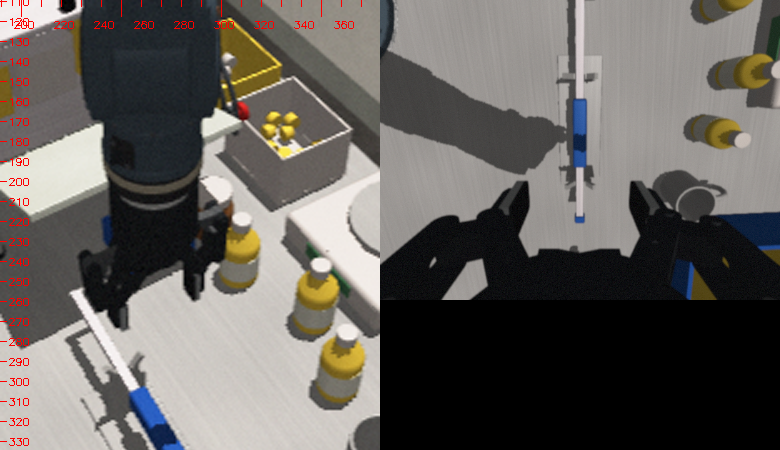

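The pole lies in both forks with the grip centre at (0.425, -0.237) as before. The flap is down on its stop, the bottles and mug in view are where they stood, and the hand is clear. Handing in.

```bash
python3 -c "
from plant import bot
print(bot.hand_in())"
```

```text
the job is handed in; nothing more can be done
None
```

The job is done and handed in at about 25.6 s: the flap was pulled from its catch, let down on the hook until its weight rested on the stop, and the pole was unhooked and laid back in its rest.

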